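# Fit a bench dog and prove its catch by a tug

### The job

Fit the bench dog in the slab as a stop for planing the board: press it down into one of the two holes until its collar sits on the slab, its rubber faces square with the slab's front edge, then tug it straight up with about 12 N (never more than 18 N) for half a second to prove that the spring catch holds it. One of the two catches has a tired spring, though they look alike: if the dog comes up at the tug, fit it in the other hole and tug-test it there. Leave it fully home in the hole that held, let go of it, and do not disturb the board or the wax tin.

Things in the scene. Friction and masses are not known exactly. Their poses are not given: they have to be found in the camera images.
- bench_dog: aluminium bench dog standing upright, loose, about 0.2 kg, 84 mm tall. Origin: centre of its foot, z up. Round shank 28 mm in diameter from 0 to 44 mm (the lowest 12 mm taper down to 18 mm at the foot; wide ring groove 18 to 38 mm up), collar 42 mm in diameter from 44 to 50 mm, block head above. Home = the collar's underside rests on the slab, so the origin lies 44 mm below the hole's mouth
- dog_head (a point): centre of the dog's head, 67 mm above its foot. The head is a block 33 mm along the dog's x, 38 mm along y, 34 mm high. Black rubber faces on the +x and -x sides; the two y sides are bare metal: grip it there
- bench_slab: wooden work-holding slab fixed on the bench, 300 mm along x, 324 mm along y with its dark end strips, 50 mm thick, four small steel angle brackets at its ends. Origin: centre of its underside on the bench; x runs from its front edge (nearest the robot, with two brass plunger nuts) to the back, y to the left
- hole_left (a point): centre of the mouth of the left dog hole, on the slab's top face, 85 mm in front of the slab's centre and 80 mm left of it. Vertical through hole 29.2 mm in diameter, edge eased. A 12 mm steel spring ball sticks 5.6 mm into the hole from its front side, 17 mm below the mouth (up to 2.5 mm more or less)
- hole_right (a point): the same for the right dog hole, 80 mm right of the slab's centre. Pushed down with 15 to 22 N, the dog passes a sound ball and snaps in. At home it has between 0.3 and 6 mm of free play upward, not known beforehand, before the ball takes the pull
- ball_a (a joint): spring ball of one of the two catches (which hole it serves is not told and changes): how far it is pushed back towards the front edge, in m; 0 = fully out, 0.005 to 0.006 = on the shank. A sound catch holds the dog against more than 20 N of pull, a tired one lets it up at less than 4 N
- ball_b (a joint): the same for the ball of the other catch
- plank: board to be planed, 196 x 198 x 24 mm with one rounded corner, lying loose on the slab behind the holes; origin at the centre of its underside. Leave it alone
- wax_tin: round yellow tin, 69 mm in diameter, 59 mm high, on the bench to the left or right of the slab (the dog stands on the other side); origin at the centre of its underside. Leave it alone
There are look-alikes about, which are no part of the job. Several things have the shape of the bench_dog; the one meant has the colours described above.

How it is judged (in metres and radians):
On the way, in this order (a step that is already met when the one before it is completed fails the run):
1. the dog has been pressed home in a hole: collar within 0.6 mm of the slab ((horizontal distance between bench_dog and hole_left below 0.003 m or horizontal distance between bench_dog and hole_right below 0.003 m) and z of bench_dog in the frame of bench_slab between 0.003 and 0.0066 m), for 0.2 s.
2. the dog is tugged upward in its hole and a ball, still fully out in the groove, holds it: the slanting groove presses on the ball with over 10 N, which a pull of about 9 N does ((horizontal distance between bench_dog and hole_left below 0.003 m or horizontal distance between bench_dog and hole_right below 0.003 m) and z of bench_dog in the frame of bench_slab between 0.0066 and 0.0155 m and ((contact force between bench_dog and ball_a above 10 N and value of joint ball_a below 0.001 m) or (contact force between bench_dog and ball_b above 10 N and value of joint ball_b below 0.001 m))), for 0.3 s.
At the end, for the whole second after the job is handed in: the dog is home in a hole (origin within 3 mm of its axis, collar within 2 mm of the slab, upright), its x axis within 0.2 rad of the slab's, at rest and let go ((horizontal distance between bench_dog and hole_left below 0.003 m or horizontal distance between bench_dog and hole_right below 0.003 m) and z of bench_dog in the frame of bench_slab between 0.003 and 0.008 m and angle between the x axis of bench_dog and the x axis of bench_slab, either way round below 0.2 rad and angle between bench_dog's own z axis and vertical below 0.06 rad and linear speed of bench_dog below 0.01 m/s); the robot touches nothing.
It fails at once if the catch is overpulled: the groove presses on a ball with over 22 N while the dog is drawn up, which a pull of 18 to 20 N does ((horizontal distance between bench_dog and hole_left below 0.003 m or horizontal distance between bench_dog and hole_right below 0.003 m) and z of bench_dog in the frame of bench_slab between 0.0066 and 0.0155 m and (contact force between bench_dog and ball_a above 22 N or contact force between bench_dog and ball_b above 22 N)).
It fails at once if the board is pushed more than 15 mm (distance of plank from where it was at the start of the episode above 0.015 m).
It fails at once if the wax tin is pushed more than 15 mm (distance of wax_tin from where it was at the start of the episode above 0.015 m).
It also fails if it takes over 67 s, if anything falls off the work surface, if the arm or the gripper's body presses on something with over 40 N, if the wrist force passes 120 N, or if a joint passes its speed limit or range.

### The arm

A 6-joint arm with a two-finger parallel gripper is mounted at the origin on a cart in front of the work surface, level with it; the furniture and walls round the work are solid. World frame = base frame: x ahead of the robot, y to its left, z up, the work surface at z = 0. Lengths are in m, angles in degrees, forces in N, time in s.
With the tool pointing down it reaches from about 0.375 to 0.9 m from the base axis. Payload 3.1 kg.
Tool frame: the origin (TCP) lies at the very end of the fingers, on their centre line; the grasp point (between the pads) lies 19 mm behind it (grasp_offset is the distance from the TCP to the grasp point, in m); z points along the fingers, y is the direction in which the jaws open and shut (so a half turn about z gives the same grasp; the last joint's range is limited). The gripper opens to 87 mm and grips with 3 to 60 N. Pads are 19 mm wide; open, the fingers measure 117 mm over their backs; the gripper's body (75 mm by 190 mm) begins 51 mm behind the grasp point.
Start: joints at [65.575, 30.224, 82.088, -0, 67.689, -10.227], TCP at [0.153, 0.606, 0.223] pointing down, gripper open.
Joint ranges: [-176.69, 176.69], [-43.24, 126.21], [12.49, 139.97], [-82, 262], [0, 151.66], [-163.58, 163.58]. Speed limits (degrees/s): [159.86, 159.86, 180, 180, 180, 180].

### API

Orientations are given as a 3x3 rotation matrix whose columns are the frame's x, y, z axes.
In Python, from rig import * gives the robot as it stands. The module is installed in compiled form; this text tells all that it offers.
- The arm moves only by the tool play_rows, never from a script. Its argument "plan" is a list that holds one entry, the list of rows, each a list of 7 numbers: the shift along the world's x, y, z each as a share of 5 cm, from -1 to 1, then the turn, a rotation vector about the world's x, y, z each as a share of pi rad, from -1 to 1, then the gripper's target within -1 to 1 (fully open at 1, half-way at 0, shut at -1). A call has 1 to 12 rows; each row shifts and turns the commanded pose from where the row before left it; what a row does not reach is not made up. A row lasts 1/10 s, in which the tool goes at most 50 mm and 8.59 degrees, less where a joint would pass 70% of its speed; a pose out of reach is approached as far as the arm can. A call with a number of a shift or a turn outside -1 to 1 is refused whole. A call with a gripper value outside its range is refused whole. The fingers move at their own pace and stop on an object; the grip force is fixed at half the most. Time passes only in rows, so rows that do not move let the fingers close. It gives the time, the measured TCP pose, the force and the opening at its end, in the units of the state.
- read_state(): the state, without advancing time (a new reading comes with each control period).
- capture(name): name is "scene" or "top" or "wrist"; returns the picture (400x640x3 uint8, red, green, blue); there is no depth.
- camera_params(name): a dict with "intrinsics" (3x3 intrinsics, pixels), "R" (3x3) and "t" (3): a world point X has camera coordinates R X + t; the wrist camera has in their place "mount" (4x4, takes a point from camera to tool coordinates, whose origin is the TCP and whose axes are the flange's). Camera axes: x right, y down, z forward; pixel columns grow to the right and rows downward; lengths in m; the calibration is good to about 2 mm. A picture is of the moment at which its call begins: read the wrist's pose just before it. camera_params takes no time and is no camera call.
- hand_in(): hands the job in, once; it reports no verdict.
The state is a dict: "time_s": time; "joint_positions": joint angles; "qvel": joint speeds; "tau": joint torques, N m; "position": TCP position; "tcp_rot": TCP orientation; "force": force on the tool from outside, world axes, zero at the start; "moment": the same for the moment, N m; "opening": opening from 0.0 (shut) to 1.0 (fully open).
Only numpy, scipy, OpenCV 4.12 (cv2) and the standard library are available. Lean on these libraries where they do the work, as an engineer would, in place of code of your own. Each camera call takes 0.05 s, during which the arm holds its last target. There are 200 camera calls.

## Working session

There is one attempt and no reset: what is moved stays moved. The work goes in short steps, Python scripts to look and compute and a tool call to move; the robot and the scene stay as the last step left them, time stands still between calls to the robot, and variables do not carry over. Pictures are saved under pics/ and viewed, about 8 in all and at most 12, crops included, and the job is handed in when it is done.

Besides the shell and the picture viewer there is one more tool, called after "Call:" as name(argument=value, ...) on one line, values as JSON. play_rows: Moves the arm, as the interface text tells. Its arguments: {"type":"object","properties":{"plan":{"type":"array"}},"required":["plan"]}

```bash
mkdir -p pics
python3 - <<'E'
from rig import *
import cv2,numpy as np
s=read_state();print(s)
for n in("scene","top"):
    cv2.imwrite(f"pics/{n}0.png",capture(n)[:,:,::-1]);print(n,camera_params(n))
print(camera_params("wrist"))
cv2.imwrite("pics/wrist0.png",capture("wrist")[:,:,::-1])
a=cv2.imread("pics/scene0.png");b=cv2.imread("pics/top0.png")
E
```

```text
{'time_s': 0.0, 'joint_positions': array([ 6.55739050e+01,  3.02792014e+01,  8.21562598e+01,  1.54072196e-04,
        6.76882772e+01, -1.02270523e+01]), 'qvel': array([ 0.03821104, -0.03649672,  0.0315755 ,  0.01733867, -0.06801073,
        0.07721147]), 'tau': array([ 1.18755110e-03, -4.40036523e+01, -1.76596284e+01,  6.34217751e-02,
        5.81975095e-02, -1.44431242e-04]), 'position': array([0.1529695 , 0.6052411 , 0.22156981]), 'tcp_rot': array([[-9.69449024e-01,  2.45291230e-01, -8.95317334e-04],
       [ 2.45292561e-01,  9.69447109e-01, -1.96531306e-03],
       [ 3.85888743e-04, -2.12488551e-03, -9.99997668e-01]]), 'force': array([ 0.15817709,  0.06428048, -0.50653598]), 'moment': array([-0.03826871,  0.04240745,  0.02032565]), 'opening': 0.9979876087589461}
scene {'intrinsics': array([[494.85899323,   0.        , 314.6684877 ],
       [  0.        , 494.85899323, 205.13837547],
       [  0.        ,   0.        ,   1.        ]]), 'R': array([[-0.87377461, -0.48630218,  0.00530405],
       [-0.34722271,  0.6161698 , -0.70694496],
       [ 0.34052067, -0.61955224, -0.70724868]]
[... 251 characters left out ...]
, -0.99699723,  0.00230855],
       [-0.9740273 , -0.07611325, -0.21325475],
       [ 0.2127901 ,  0.01425791, -0.9769939 ]]), 't': array([-0.0066547 ,  0.55167985,  1.39000834])}
{'intrinsics': array([[315.6162787 ,   0.        , 316.47148252],
       [  0.        , 315.6162787 , 201.87028661],
       [  0.        ,   0.        ,   1.        ]]), 'mount': array([[-8.29354057e-04, -9.65130342e-01, -2.61768475e-01,
         7.08538072e-02],
       [ 9.99999323e-01, -5.86917934e-04, -1.00432716e-03,
         3.79901510e-04],
       [ 8.15670004e-04, -2.61769131e-01,  9.65130176e-01,
        -1.62930320e-01],
       [ 0.00000000e+00,  0.00000000e+00,  0.00000000e+00,
         1.00000000e+00]])}
```

View pics/scene0.png

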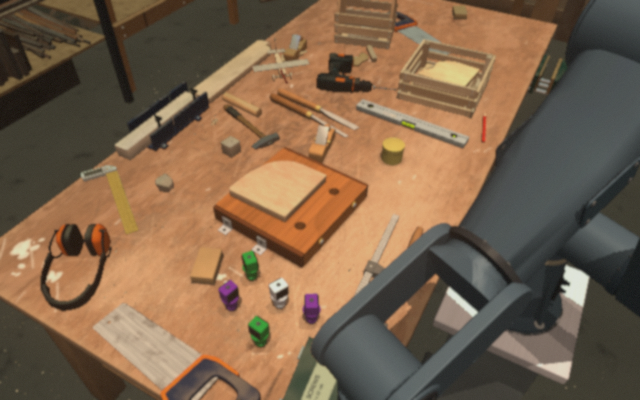

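View pics/top0.png

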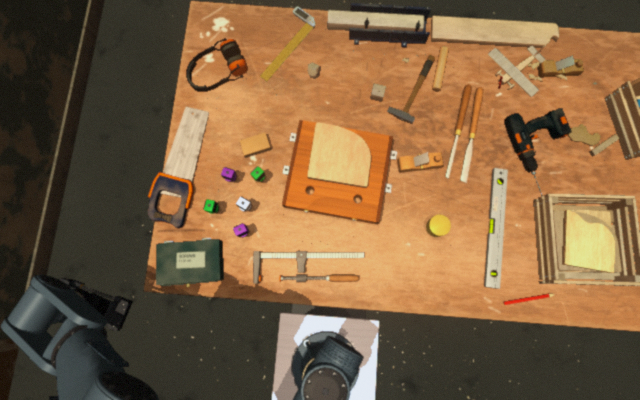

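```bash
cat > h.py <<'E'
from rig import *
import cv2,numpy as np
from scipy.optimize import least_squares
def cam(n,s=None):
    c=camera_params(n)
    if n!="wrist": return c["intrinsics"],np.array(c["R"]),np.array(c["t"])
    M=np.array(c["mount"]);Rc=s["tcp_rot"]@M[:3,:3];tc=s["tcp_rot"]@M[:3,3]+s["position"]
    return c["intrinsics"],Rc.T,-Rc.T@tc
def proj(C,X):
    p=C[0]@(C[1]@np.asarray(X,float)+C[2]);return p[:2]/p[2]
def onz(C,uv,z):
    d=C[1].T@np.linalg.inv(C[0])@[uv[0],uv[1],1];o=-C[1].T@C[2];return o+d*(z-o[2])/d[2]
def tri(obs):
    r=least_squares(lambda X:np.concatenate([proj(C,X)-uv for C,uv in obs]),onz(*obs[0],.03));return r.x,np.abs(r.fun).max()
E
python3 - <<'E'
from h import *
S,T=cam("scene"),cam("top")
a=cv2.imread("pics/scene0.png")[235:355,210:330];b=cv2.imread("pics/top0.png")[155:250,190:285]
big=lambda i:cv2.resize(i,(400,400),interpolation=cv2.INTER_CUBIC)
cv2.imwrite("pics/dogs.png",np.hstack([big(a),big(b)]))
a=cv2.imread("pics/scene0.png")[140:270,205:375];b=cv2.imread("pics/top0.png")[110:230,275:405]
cv2.imwrite("pics/slab.png",np.hstack([cv2.resize(a,None,fx=2.6,fy=2.6,interpolation=2),cv2.resize(b,(352,338),interpolation=2)]))
for n,p,q in[("dog",(279,292),(243,204)),("holeL",(273,218),(309.5,189.5)),("holeR",(328,191),(360,199)),("tin",(392,150),(439,226))]:
    print(n,tri([(S,p),(T,q)]),onz(T,q,.05))
E
```

```text
dog (array([0.47861414, 0.30817749, 0.06246737]), np.float64(0.509604060898937)) [0.48235392 0.31133339 0.05      ]
holeL (array([0.5882168 , 0.11226431, 0.05850059]), np.float64(12.8573954357974)) [0.54763339 0.09879353 0.05      ]
holeR (array([ 0.54166407, -0.06700769,  0.03765207]), np.float64(3.1412675706800997)) [ 0.52876418 -0.06906275  0.05      ]
tin (array([ 0.46416181, -0.33364321,  0.03236488]), np.float64(0.5185456732359626)) [ 0.45977831 -0.32968022  0.05      ]
```

View pics/dogs.png

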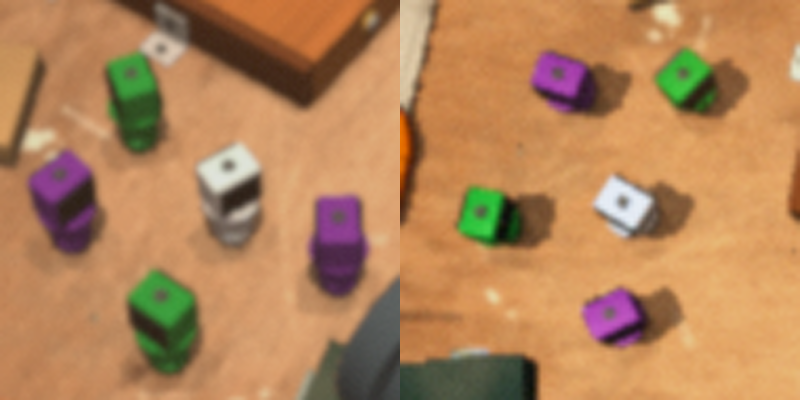

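View pics/slab.png

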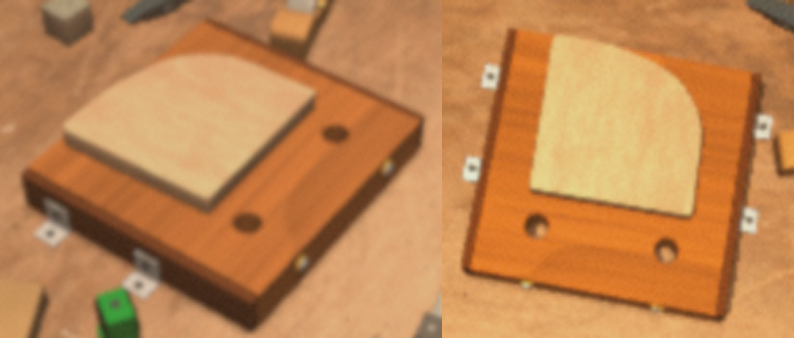

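Lookalikes: purple at top-view (229,174) and (241,230), green at (258,173) and (210,205). The bare-metal one is top (243,203), scene (279,285), white/grey with black rubber, and it's the one meant. I'll move the wrist camera over it.

Call:
play_rows(plan=[[[0.5,-0.5,0.05,0,0,0,1],[0.5,-0.5,0.05,0,0,0,1],[0.5,-0.5,0.05,0,0,0,1],[0.5,-0.5,0.05,0,0,0,1],[0.5,-0.5,0.05,0,0,0,1],[0.5,-0.5,0.05,0,0,0,1],[0.5,-0.5,0.05,0,0,0,1],[0.5,-0.5,0.05,0,0,0,1],[0.5,-0.5,0.05,0,0,0,1],[0.5,-0.5,0.05,0,0,0,1],[0.5,-0.5,0.05,0,0,0,1],[0.5,-0.4,0.05,0,0,0,1]]])

```text
time_s: 1.35
position: [0.4538, 0.3093, 0.2524]
tcp_rot: [[-0.969, 0.246, -0.001], [0.246, 0.969, -0.0], [0.001, -0.001, -1.0]]
force: [-0.6, -0.4, -0.4]
opening: 0.999
```

Run:
```python
from h import *
import pickle
S,T=cam("scene"),cam("top")
for n,p,q in[("dogtop",(278.7,284.8),(242.7,203)),("holeL",(300.4,225.4),(310.1,190.2)),("holeR",(333.8,191.2),(357.7,198.7))]:
    print(n,tri([(S,p),(T,q)]))
s=read_state();im=capture("wrist");pickle.dump(s,open("s1.pkl","wb"));print(s["position"],s["tcp_rot"],s["force"])
cv2.imwrite("pics/w1.png",im[:,:,::-1])
print(proj(cam("wrist",s),[.4786,.308,.084]))
```

```text
dogtop (array([0.47923527, 0.30517151, 0.08573581]), np.float64(0.0766448670355544))
holeL (array([0.54511509, 0.09652345, 0.05039417]), np.float64(0.07210940199357196))
holeR (array([ 0.52911016, -0.06146093,  0.05032473]), np.float64(0.0005594985924801676))
[0.45382918 0.30929996 0.25243063] [[-9.69295004e-01  2.45899375e-01 -8.32726116e-04]
 [ 2.45899827e-01  9.69295122e-01 -4.91473211e-04]
 [ 6.86304406e-04 -6.81149736e-04 -9.99999533e-01]] [-0.5789792  -0.42702305 -0.42571937]
[320.97001928 206.66333749]
```

View pics/w1.png

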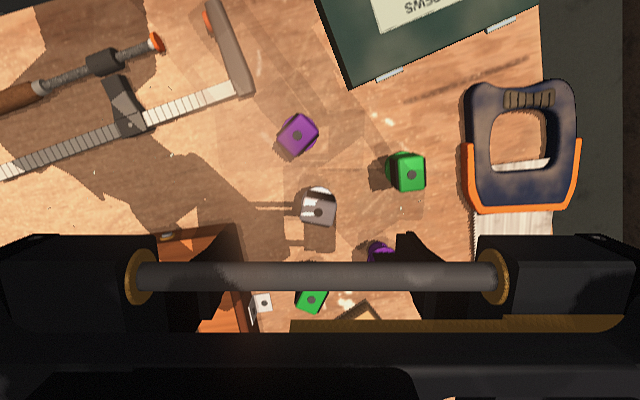

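The grey dog's top spot is at wrist (318,212), with purple and green lookalikes around it. I'll crop for its yaw.

Run:
```python
import cv2
a=cv2.imread("pics/w1.png")[175:240,285:350]
cv2.imwrite("pics/w1c.png",cv2.resize(a,(585,585),interpolation=2))
```

```text
(no output)
```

View pics/w1c.png

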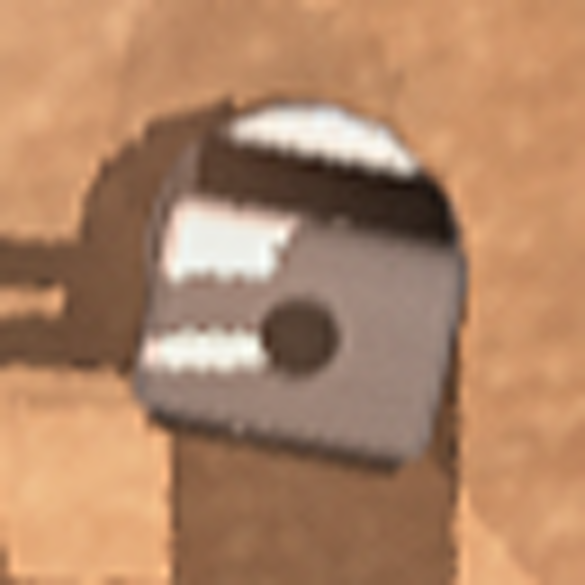

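Run:
```python
from h import *
import pickle
s=pickle.load(open("s1.pkl","rb"));W=cam("wrist",s);S,T=cam("scene"),cam("top")
P=lambda x,y:onz(W,(285+x/9-.5+.5/9,175+y/9-.5+.5/9),.084)
TL,TR,BR,BL=P(168,200),P(462,243),P(418,462),P(140,398)
ang=lambda d:np.degrees(np.arctan2(-d[0],d[1]))
print("y edges",ang(TL-TR),ang(BL-BR),ang(TR-TL),"x edges yaw",[np.degrees(np.arctan2(*(a-b)[[1,0]])) for a,b in((BL,TL),(BR,TR))])
print("sizes",[np.linalg.norm(a-b) for a,b in((TL,TR),(BL,BR),(BL,TL),(BR,TR))],"centre",(TL+TR+BL+BR)/4,"spot",P(300,338))
print(P(150,410),P(400,465), ang(P(150,410)-P(400,465)), ang(P(200,190)-P(445,235)))
print(tri([(S,(278.7,284.8)),(T,(242.7,203)),(W,(285+300/9-.45,175+338/9-.45))]))
d=np.array([.54511-.52911,.09652+.06146]);print("slab yaw",np.degrees(np.arctan2(-d[0],d[1])))
print("tool yaw",ang(s["tcp_rot"][:,1]))
```

```text
y edges 157.14694800528733 152.09878233871973 -22.85305199471269 x edges yaw [np.float64(-22.70456642800827), np.float64(-24.369655360971965)]
sizes [np.float64(0.035864830000066676), np.float64(0.03518327467072826), np.float64(0.02532261777830395), np.float64(0.0284283788805116)] centre [0.48234059 0.30322589 0.084     ] spot [0.48379951 0.3032113  0.084     ]
[0.48822078 0.28309092 0.084     ] [0.50272032 0.31115126 0.084     ] 152.6733840092197 155.00566144560457
(array([0.48258585, 0.30356944, 0.08462924]), np.float64(0.9318322998558131))
slab yaw -5.783119401944326
tool yaw -14.234993591626724
```

The dog's axes lie at about -24° yaw with head centre near (0.483, 0.3035), top z 0.0846 against 0.084 expected. The slab yaw is about -6°. Next I go above the dog and turn.

Call:
play_rows(plan=[[[0.15,-0.03,0,0,0,-0.027,0.4],[0.15,-0.03,0,0,0,-0.027,0.4],[0.14,-0.03,-0.6,0,0,0,0.4],[0.14,-0.03,-0.6,0,0,0,0.4],[0,0,-0.6,0,0,0,0.4],[0,0,0,0,0,0,0.4],[0,0,0,0,0,0,0.4]]])

```text
time_s: 2.1
position: [0.4819, 0.3049, 0.1624]
tcp_rot: [[-0.914, 0.405, -0.001], [0.405, 0.914, -0.0], [0.001, -0.001, -1.0]]
force: [0.4, 0.8, 1.2]
opening: 0.703
```

Call:
play_rows(plan=[[[0.02,-0.03,-0.6,0,0,0,0.4],[0,0,-0.6,0,0,0,0.4],[0,0,-0.5,0,0,0,0.4],[0,0,-0.3,0,0,0,0.4],[0,0,-0.14,0,0,0,0.4],[0,0,0,0,0,0,0.1],[0,0,0,0,0,0,-0.1],[0,0,0,0,0,0,-1],[0,0,0,0,0,0,-1],[0,0,0,0,0,0,-1]]])

```text
time_s: 3.1
position: [0.484, 0.3037, 0.0567]
tcp_rot: [[-0.914, 0.405, 0.002], [0.405, 0.914, 0.001], [-0.002, 0.002, -1.0]]
force: [-0.5, 0.3, 5.4]
opening: 0.435
```

Call:
play_rows(plan=[[[0,0,0.3,0,0,0,-1],[0,0,0.6,0,0,0,-1],[0,0,0.6,0,0,0,-1],[0,0,0.5,0,0,0,-1],[0.15,-0.5,0,0,0,0.025,-1],[0.15,-0.5,0,0,0,0.025,-1],[0.15,-0.5,0,0,0,0.025,-1],[0.15,-0.5,0,0,0,0.026,-1],[0.15,-0.5,0,0,0,0,-1],[0.15,-0.5,0,0,0,0,-1],[0.15,-0.5,0,0,0,0,-1],[0.15,-0.5,0,0,0,0,-1]]])

```text
time_s: 4.3
position: [0.5429, 0.1023, 0.1553]
tcp_rot: [[-0.995, 0.1, -0.001], [0.1, 0.995, 0.0], [0.001, -0.0, -1.0]]
force: [-0.1, 0.8, -1.7]
opening: 0.442
```

Run:
```python
from h import *
S,T=cam("scene"),cam("top")
from time import sleep
s=read_state();print(s["position"],s["force"],s["opening"],s["qvel"].max())
a,b=capture("scene"),capture("top")
s=read_state();print(s["position"],s["force"])
import pickle;pickle.dump(s,open("s2.pkl","wb"))
p=s["position"]; hd=p+[0,0,.019-.006]
ft=hd-[0,0,.067]
print("foot pred",proj(S,ft),proj(T,ft))
cx,cy=map(int,proj(S,ft));print(cx,cy)
A=a[cy-70:cy+50,cx-60:cx+60,::-1];cx2,cy2=map(int,proj(T,ft));print(cx2,cy2)
B=b[cy2-50:cy2+50,cx2-50:cx2+50,::-1]
cv2.imwrite("pics/p2.png",np.hstack([cv2.resize(i,(400,400),interpolation=2) for i in(A,B)]))
```

```text
[0.54292263 0.10234844 0.15527782] [-0.12375503  0.80534548 -1.72881679] 0.442184277123646 1.5348097695647431
[0.54441708 0.10049221 0.15542441] [ 0.26275605  1.12961004 -0.75617821]
foot pred [299.48522512 212.80909145] [308.23884578 186.9961524 ]
299 212
308 186
```

View pics/p2.png

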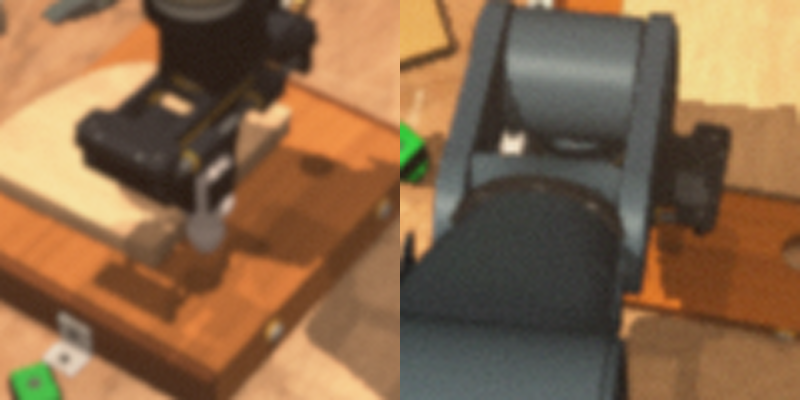

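Run:
```python
from h import *
import pickle
s=read_state();im=capture("wrist");pickle.dump(s,open("s3.pkl","wb"));W=cam("wrist",s)
print(s["position"],proj(W,[.5451,.0965,.05]),proj(W,[.5291,-.0615,.05]),proj(W,s["position"]+[0,0,-.054]))
cv2.imwrite("pics/w3.png",im[:,:,::-1]);
```

```text
[0.54441708 0.10049221 0.15542441] [312.14099762 200.81996218] [132.00181975 201.33883269] [316.45977927 217.83265458]
```

View pics/w3.png

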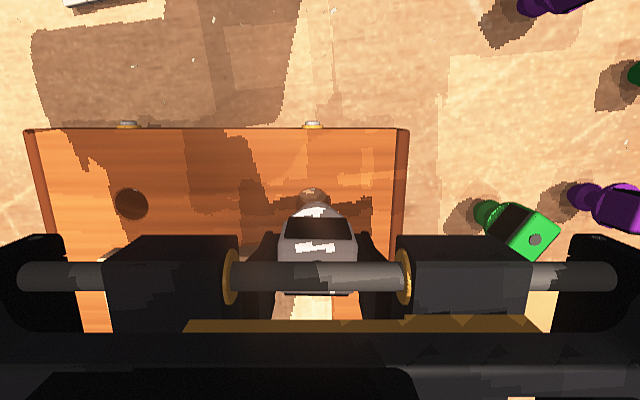

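Run:
```python
from h import *
import pickle
s=pickle.load(open("s3.pkl","rb"));W=cam("wrist",s)
im=cv2.imread("pics/w3.png");g=cv2.GaussianBlur(im,(3,3),0)
sub=g[175:235,100:165].max(2)
m=(sub<130).astype(np.uint8)
n,l,st,ce=cv2.connectedComponentsWithStats(m);i=l[29,32];print(st[i],ce[i]+[100,175])
# brown/wood top front corners
A,B=onz(W,(25,129.5),.05),onz(W,(408,130),.05);print(A,B,np.linalg.norm(A-B),np.degrees(np.arctan2(-(B-A)[0],(B-A)[1])))
y=(B-A)/np.linalg.norm(B-A);x=np.array([y[1],-y[0],0]);c=(A+B)/2
print("from edge L",c+.065*x+.08*y,"R",c+.065*x-.08*y)
H=onz(W,ce[i]+[100,175],.05);print("R hole",H,"L from it",H+.16*y)
N=[onz(W,p,.05) for p in((129,129),(313,129))];print(N)
big=cv2.resize(im[170:270,265:365],(600,600),interpolation=2)
cv2.imwrite("pics/w3c.png",np.hstack([big,cv2.resize(im[180:230,110:160],(200,200)).repeat(3,0)]))
```

```text
[ 15  12  34  33 871] [130.80367394 203.48794489]
[ 0.45938189 -0.13410814  0.05      ] [0.49289945 0.18210445 0.05      ] 0.3179840001242161 -6.0505826266351175
from edge L [0.54921108 0.09670107 0.05      ] R [ 0.53234606 -0.0624076   0.05      ]
R hole [ 0.5309143 -0.0630591  0.05     ] L from it [0.54777933 0.09604958 0.05      ]
[array([ 0.46799177, -0.04799687,  0.05      ]), array([0.48389256, 0.10385302, 0.05      ])]
```

View pics/w3c.png

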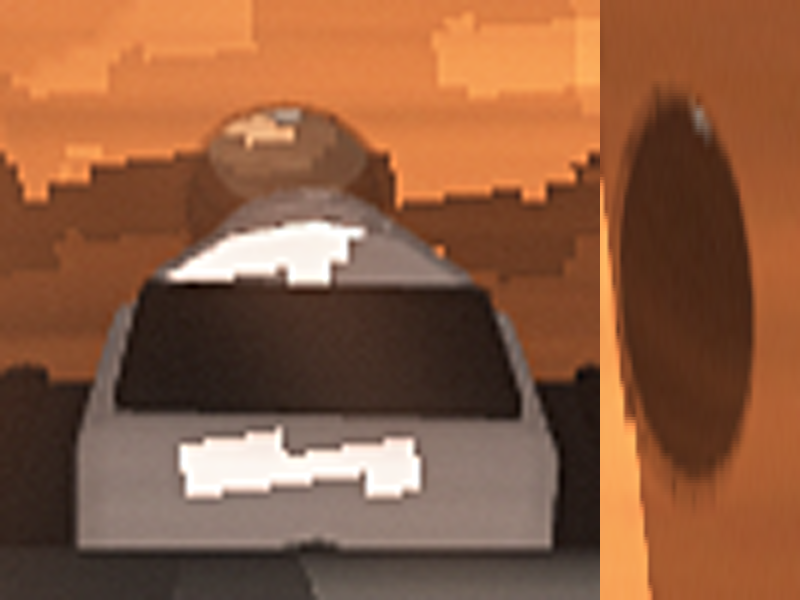

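Run:
```python
from h import *
import pickle
s=pickle.load(open("s3.pkl","rb"));W=cam("wrist",s);p=s["position"];R=s["tcp_rot"];f=p-[0,0,.0567]
for nm,r,z,row in(("collar",.021,.05,201.7),("collarlow",.021,.044,201.7),("rubbottom",.0165,.05,217.2),("headtop",.0165,.084,238.8)):
    e=lambda o:proj(W,f+R[:,0]*(r+o)+[0,0,z])[1]
    print(nm,e(0),row,"offset toolx mm",1e3*(row-e(0))/((e(.001)-e(0))/.001))
    
for q in((313.7,203.7),(313,203.7)):print(onz(W,q,.05))
print(onz(W,(317.6,217),f[2]+.05)-p)
```

```text
collar 208.43876842316845 201.7 offset toolx mm 3.9263921311319177
collarlow 205.5060535388563 201.7 offset toolx mm 2.28458247535269
rubbottom 216.09953989947533 217.2 offset toolx mm -0.6497685254741997
headtop 238.73512740216452 238.8 offset toolx mm -0.03185821077247216
[0.54785865 0.09758457 0.05      ]
[0.54779459 0.09697023 0.05      ]
[-0.01580929  0.00239414 -0.0067    ]
```

The slab front edge sits at wrist row about 129, right hole (132,204), left hole about (313.5,203.7) partly behind the dog. The dog's rubber face is square in view and centred at column 317.6. The hole spacing comes out at 160.2 mm and the slab yaw at -6°, so both agree with the text. Lowering into the left hole.

Call:
play_rows(plan=[[[0.03,-0.035,-0.2,0,0,0,-1],[0.03,-0.035,-0.3,0,0,0,-1],[0,0,-0.2,0,0,0,-1],[0,0,-0.1,0,0,0,-1],[0,0,0,0,0,0,-1],[0,0,0,0,0,0,-1]]])

```text
time_s: 5.05
position: [0.5462, 0.1003, 0.1156]
tcp_rot: [[-0.995, 0.099, 0.0], [0.099, 0.995, 0.0], [-0.0, 0.0, -1.0]]
force: [-0.8, 0.0, -1.8]
opening: 0.44
```

Call:
play_rows(plan=[[[0.03,-0.07,0,0,0,0,-1],[0,0,0,0,0,0,-1],[0,0,-0.1,0,0,0,-1],[0,0,-0.1,0,0,0,-1],[0,0,0,0,0,0,-1]]])

```text
time_s: 5.55
position: [0.547, 0.0964, 0.1047]
tcp_rot: [[-0.995, 0.1, -0.002], [0.1, 0.995, 0.0], [0.002, -0.0, -1.0]]
force: [0.2, -0.9, -1.6]
opening: 0.434
```

Call:
play_rows(plan=[[[0,0,-0.06,0,0,0,-1],[0,0,-0.06,0,0,0,-1],[0,0,0,0,0,0,-1],[0,0,0,0,0,0,-1]]])

```text
time_s: 5.95
position: [0.5477, 0.0964, 0.0994]
tcp_rot: [[-0.995, 0.1, -0.0], [0.1, 0.995, 0.0], [0.0, -0.0, -1.0]]
force: [-0.3, 0.9, -1.5]
opening: 0.436
```

Call:
play_rows(plan=[[[0,0,-0.06,0,0,0,-1],[0,0,-0.06,0,0,0,-1],[0,0,0,0,0,0,-1],[0,0,0,0,0,0,-1]]])

```text
time_s: 6.35
position: [0.5485, 0.0963, 0.0936]
tcp_rot: [[-0.995, 0.1, 0.002], [0.1, 0.995, -0.0], [-0.002, 0.0, -1.0]]
force: [1.6, -1.6, -3.1]
opening: 0.436
```

Call:
play_rows(plan=[[[0,0,-0.06,0,0,0,-1],[0,0,-0.06,0,0,0,-1],[0,0,0,0,0,0,-1],[0,0,0,0,0,0,-1]]])

```text
time_s: 6.75
position: [0.5485, 0.0963, 0.0875]
tcp_rot: [[-0.995, 0.1, 0.001], [0.1, 0.995, -0.0], [-0.001, 0.0, -1.0]]
force: [2.8, -0.3, -2.1]
opening: 0.438
```

Call:
play_rows(plan=[[[0,0,-0.05,0,0,0,-1],[0,0,-0.05,0,0,0,-1],[0,0,-0.03,0,0,0,-1],[0,0,0,0,0,0,-1]]])

```text
time_s: 7.15
position: [0.5483, 0.0963, 0.0809]
tcp_rot: [[-0.995, 0.1, 0.001], [0.1, 0.995, -0.0], [-0.001, 0.0, -1.0]]
force: [3.7, -0.8, -1.6]
opening: 0.436
```

Call:
play_rows(plan=[[[0,0,-0.1,0,0,0,-1],[0,0,-0.1,0,0,0,-1],[0,0,-0.08,0,0,0,-1],[0,0,0,0,0,0,-1],[0,0,0,0,0,0,-1]]])

```text
time_s: 7.65
position: [0.5484, 0.0962, 0.0662]
tcp_rot: [[-0.995, 0.1, 0.001], [0.1, 0.995, -0.0], [-0.001, -0.0, -1.0]]
force: [4.6, -1.3, -5.2]
opening: 0.437
```

Call:
play_rows(plan=[[[0,0,-0.06,0,0,0,-1],[0,0,-0.06,0,0,0,-1],[0,0,0,0,0,0,-1],[0,0,0,0,0,0,-1]]])

```text
time_s: 8.05
position: [0.5491, 0.096, 0.0626]
tcp_rot: [[-0.995, 0.1, 0.003], [0.1, 0.995, -0.0], [-0.003, -0.0, -1.0]]
force: [3.1, -1.5, 8.3]
opening: 0.434
```

Call:
play_rows(plan=[[[0.02,-0.01,-0.02,0,0,0,-1],[0,0,0,0,0,0,-1],[0,0,0,0,0,0,-1],[0,0,0,0,0,0,-1]]])

```text
time_s: 8.45
position: [0.549, 0.096, 0.0624]
tcp_rot: [[-0.995, 0.1, 0.001], [0.1, 0.995, 0.0], [-0.001, 0.0, -1.0]]
force: [0.4, 0.1, 16.9]
opening: 0.438
```

Call:
play_rows(plan=[[[0,0,0.04,0,0,0,-1],[0,0,0.04,0,0,0,-1],[0,0,0,0,0,0,-1],[0,0,0,0,0,0,-1]]])

```text
time_s: 8.85
position: [0.5488, 0.0959, 0.0637]
tcp_rot: [[-0.995, 0.1, -0.0], [0.1, 0.995, 0.0], [0.0, 0.0, -1.0]]
force: [5.2, -0.8, -0.8]
opening: 0.435
```

Call:
play_rows(plan=[[[0,0,0.02,0,0,0,-1],[0,0,0.02,0,0,0,-1],[0,0,0,0,0,0,-1],[0,0,0,0,0,0,-1]]])

```text
time_s: 9.25
position: [0.5487, 0.0959, 0.0656]
tcp_rot: [[-0.995, 0.1, -0.0], [0.1, 0.995, 0.0], [0.0, -0.0, -1.0]]
force: [5.2, 1.0, -4.9]
opening: 0.434
```

Call:
play_rows(plan=[[[0,0,0.02,0,0,0,-1],[0,0,0,0,0,0,-1],[0,0,0,0,0,0,-1]]])

```text
time_s: 9.55
position: [0.5486, 0.0959, 0.067]
tcp_rot: [[-0.995, 0.1, -0.0], [0.1, 0.995, -0.0], [0.0, -0.0, -1.0]]
force: [4.4, -0.3, -4.3]
opening: 0.433
```

Call:
play_rows(plan=[[[0,0,0.02,0,0,0,-1],[0,0,0.01,0,0,0,-1],[0,0,0,0,0,0,-1],[0,0,0,0,0,0,-1]]])

```text
time_s: 9.95
position: [0.5486, 0.0959, 0.0687]
tcp_rot: [[-0.995, 0.1, -0.0], [0.1, 0.995, -0.0], [0.0, -0.0, -1.0]]
force: [3.8, -0.4, -2.1]
opening: 0.434
```

Call:
play_rows(plan=[[[0,0,0.02,0,0,0,-1],[0,0,0.02,0,0,0,-1],[0,0,0,0,0,0,-1],[0,0,0,0,0,0,-1]]])

```text
time_s: 10.35
position: [0.5487, 0.0959, 0.0707]
tcp_rot: [[-0.995, 0.1, -0.0], [0.1, 0.995, 0.0], [0.0, -0.0, -1.0]]
force: [3.7, 0.0, -1.6]
opening: 0.436
```

The left catch let the dog rise 8 mm at under 4 N, so that is the tired one. Moving to the right hole.

Call:
play_rows(plan=[[[0,0,0.3,0,0,0,-1],[0,0,0.5,0,0,0,-1],[0,0,0.4,0,0,0,-1],[-0.05,-0.4,0,0,0,0,-1],[-0.05,-0.5,0,0,0,0,-1],[-0.05,-0.6,0,0,0,0,-1],[-0.05,-0.6,0,0,0,0,-1],[-0.05,-0.5,0,0,0,0,-1],[-0.05,-0.4,0,0,0,0,-1],[-0.04,-0.18,0,0,0,0,-1],[0,0,0,0,0,0,-1],[0,0,0,0,0,0,-1]]])

```text
time_s: 11.55
position: [0.5306, -0.0621, 0.1302]
tcp_rot: [[-0.995, 0.1, -0.003], [0.1, 0.995, 0.001], [0.003, 0.001, -1.0]]
force: [0.3, 0.4, -1.8]
opening: 0.433
```

Call:
play_rows(plan=[[[0,0,-0.3,0,0,0,-1],[0,0,-0.1,0,0,0,-1],[0,0,-0.1,0,0,0,-1],[0,0,0,0,0,0,-1],[0,0,0,0,0,0,-1]]])

```text
time_s: 12.05
position: [0.5318, -0.0627, 0.1056]
tcp_rot: [[-0.995, 0.099, -0.0], [0.099, 0.995, 0.0], [0.0, 0.0, -1.0]]
force: [0.1, -0.3, -1.8]
opening: 0.433
```

Now down in steps.

Call:
play_rows(plan=[[[0,0,-0.08,0,0,0,-1],[0,0,-0.08,0,0,0,-1],[0,0,0,0,0,0,-1],[0,0,0,0,0,0,-1]]])

```text
time_s: 12.45
position: [0.5316, -0.0631, 0.0974]
tcp_rot: [[-0.995, 0.1, -0.0], [0.1, 0.995, 0.0], [0.0, 0.0, -1.0]]
force: [0.1, 0.5, -1.7]
opening: 0.439
```

Call:
play_rows(plan=[[[0,0,-0.06,0,0,0,-1],[0,0,-0.04,0,0,0,-1],[0,0,0,0,0,0,-1],[0,0,0,0,0,0,-1]]])

```text
time_s: 12.85
position: [0.5317, -0.0631, 0.0924]
tcp_rot: [[-0.995, 0.1, -0.0], [0.1, 0.995, 0.0], [0.0, 0.0, -1.0]]
force: [0.5, 0.2, -1.7]
opening: 0.435
```

Call:
play_rows(plan=[[[0,0,-0.04,0,0,0,-1],[0,0,-0.04,0,0,0,-1],[0,0,0,0,0,0,-1],[0,0,0,0,0,0,-1]]])

```text
time_s: 13.25
position: [0.5323, -0.0633, 0.0886]
tcp_rot: [[-0.995, 0.1, 0.001], [0.1, 0.995, -0.0], [-0.001, -0.0, -1.0]]
force: [1.2, 0.2, -0.6]
opening: 0.432
```

Call:
play_rows(plan=[[[0,0,-0.03,0,0,0,-1],[0,0,-0.03,0,0,0,-1],[0,0,0,0,0,0,-1],[0,0,0,0,0,0,-1]]])

```text
time_s: 13.65
position: [0.5324, -0.0633, 0.0864]
tcp_rot: [[-0.995, 0.1, 0.002], [0.1, 0.995, -0.001], [-0.002, -0.0, -1.0]]
force: [0.0, -0.2, 5.6]
opening: 0.434
```

Call:
play_rows(plan=[[[0,0,-0.03,0,0,0,-1],[0,0,0,0,0,0,-1],[0,0,0,0,0,0,-1]]])

```text
time_s: 13.95
position: [0.5325, -0.0633, 0.0852]
tcp_rot: [[-0.995, 0.1, 0.002], [0.1, 0.995, -0.001], [-0.002, -0.0, -1.0]]
force: [-0.4, -0.5, 8.1]
opening: 0.436
```

Call:
play_rows(plan=[[[0,0,-0.03,0,0,0,-1],[0,0,0,0,0,0,-1],[0,0,0,0,0,0,-1]]])

```text
time_s: 14.25
position: [0.5325, -0.0633, 0.0839]
tcp_rot: [[-0.995, 0.1, 0.002], [0.1, 0.995, -0.001], [-0.002, -0.001, -1.0]]
force: [-0.8, 0.3, 8.8]
opening: 0.432
```

Call:
play_rows(plan=[[[0,0,-0.04,0,0,0,-1],[0,0,-0.04,0,0,0,-1],[0,0,0,0,0,0,-1],[0,0,0,0,0,0,-1]]])

```text
time_s: 14.65
position: [0.5324, -0.0633, 0.0797]
tcp_rot: [[-0.995, 0.1, 0.002], [0.1, 0.995, -0.001], [-0.002, -0.001, -1.0]]
force: [-0.0, 0.9, 4.6]
opening: 0.435
```

Call:
play_rows(plan=[[[0,0,-0.04,0,0,0,-1],[0,0,-0.04,0,0,0,-1],[0,0,0,0,0,0,-1],[0,0,0,0,0,0,-1]]])

```text
time_s: 15.05
position: [0.5324, -0.0633, 0.0749]
tcp_rot: [[-0.995, 0.1, 0.002], [0.1, 0.995, -0.001], [-0.002, -0.0, -1.0]]
force: [1.2, 0.3, 4.0]
opening: 0.432
```

Call:
play_rows(plan=[[[0,0,-0.05,0,0,0,-1],[0,0,-0.05,0,0,0,-1],[0,0,0,0,0,0,-1],[0,0,0,0,0,0,-1]]])

```text
time_s: 15.45
position: [0.5317, -0.0631, 0.0683]
tcp_rot: [[-0.995, 0.1, -0.001], [0.1, 0.995, 0.0], [0.001, 0.0, -1.0]]
force: [3.5, -1.2, -11.1]
opening: 0.433
```

Call:
play_rows(plan=[[[0,0,-0.05,0,0,0,-1],[0,0,-0.05,0,0,0,-1],[0,0,0,0,0,0,-1],[0,0,0,0,0,0,-1]]])

```text
time_s: 15.85
position: [0.5317, -0.0631, 0.0647]
tcp_rot: [[-0.995, 0.1, -0.0], [0.1, 0.995, -0.0], [0.0, -0.0, -1.0]]
force: [1.7, -0.5, -2.8]
opening: 0.437
```

Call:
play_rows(plan=[[[0,0,-0.04,0,0,0,-1],[0,0,-0.04,0,0,0,-1],[0,0,0,0,0,0,-1],[0,0,0,0,0,0,-1]]])

```text
time_s: 16.25
position: [0.5323, -0.0631, 0.0624]
tcp_rot: [[-0.995, 0.1, 0.002], [0.1, 0.995, -0.0], [-0.002, -0.0, -1.0]]
force: [-0.6, 0.6, 11.0]
opening: 0.429
```

Call:
play_rows(plan=[[[0,0,-0.02,0,0,0,-1],[0,0,0,0,0,0,-1],[0,0,0,0,0,0,-1],[0,0,0,0,0,0,-1]]])

```text
time_s: 16.65
position: [0.5324, -0.0631, 0.0624]
tcp_rot: [[-0.995, 0.1, 0.002], [0.1, 0.995, -0.001], [-0.002, -0.0, -1.0]]
force: [-1.8, 1.2, 16.9]
opening: 0.431
```

Call:
play_rows(plan=[[[0,0,0.03,0,0,0,-1],[0,0,0.03,0,0,0,-1],[0,0,0,0,0,0,-1],[0,0,0,0,0,0,-1]]])

```text
time_s: 17.05
position: [0.5322, -0.0632, 0.0625]
tcp_rot: [[-0.995, 0.1, 0.001], [0.1, 0.995, -0.0], [-0.001, -0.0, -1.0]]
force: [3.2, -0.1, 0.9]
opening: 0.435
```

Call:
play_rows(plan=[[[0,0,0.02,0,0,0,-1],[0,0,0,0,0,0,-1],[0,0,0,0,0,0,-1]]])

```text
time_s: 17.35
position: [0.5322, -0.0632, 0.0634]
tcp_rot: [[-0.995, 0.1, 0.001], [0.1, 0.995, -0.0], [-0.001, -0.0, -1.0]]
force: [3.3, -0.4, -2.6]
opening: 0.436
```

Call:
play_rows(plan=[[[0,0,0.015,0,0,0,-1],[0,0,0,0,0,0,-1],[0,0,0,0,0,0,-1]]])

```text
time_s: 17.65
position: [0.5321, -0.0632, 0.0643]
tcp_rot: [[-0.995, 0.1, 0.001], [0.1, 0.995, -0.0], [-0.001, -0.0, -1.0]]
force: [3.7, -0.7, -3.2]
opening: 0.432
```

Call:
play_rows(plan=[[[0,0,0.01,0,0,0,-1],[0,0,0,0,0,0,-1],[0,0,0,0,0,0,-1]]])

```text
time_s: 17.95
position: [0.5321, -0.0632, 0.0649]
tcp_rot: [[-0.995, 0.1, 0.001], [0.1, 0.995, -0.0], [-0.001, -0.0, -1.0]]
force: [3.8, -0.4, -3.1]
opening: 0.437
```

Call:
play_rows(plan=[[[0,0,0.015,0,0,0,-1],[0,0,0,0,0,0,-1],[0,0,0,0,0,0,-1]]])

```text
time_s: 18.25
position: [0.532, -0.0632, 0.0657]
tcp_rot: [[-0.995, 0.1, 0.001], [0.1, 0.995, -0.0], [-0.001, -0.0, -1.0]]
force: [4.3, -1.1, -1.6]
opening: 0.433
```

Call:
play_rows(plan=[[[0,0,0.01,0,0,0,-1],[0,0,0,0,0,0,-1],[0,0,0,0,0,0,-1]]])

```text
time_s: 18.55
position: [0.532, -0.0632, 0.0661]
tcp_rot: [[-0.995, 0.1, 0.0], [0.1, 0.995, -0.0], [-0.0, -0.0, -1.0]]
force: [3.5, -0.7, -1.8]
opening: 0.438
```

Call:
play_rows(plan=[[[0,0,0.01,0,0,0,-1],[0,0,0,0,0,0,-1],[0,0,0,0,0,0,-1]]])

```text
time_s: 18.85
position: [0.532, -0.0632, 0.0666]
tcp_rot: [[-0.995, 0.1, 0.0], [0.1, 0.995, -0.0], [-0.0, -0.0, -1.0]]
force: [5.4, -0.4, -3.0]
opening: 0.436
```

Call:
play_rows(plan=[[[0,0,0.01,0,0,0,-1],[0,0,0,0,0,0,-1],[0,0,0,0,0,0,-1]]])

```text
time_s: 19.15
position: [0.5319, -0.0632, 0.0669]
tcp_rot: [[-0.995, 0.1, 0.0], [0.1, 0.995, -0.0], [-0.0, -0.0, -1.0]]
force: [5.2, -0.7, -4.0]
opening: 0.435
```

Call:
play_rows(plan=[[[0,0,0.01,0,0,0,-1],[0,0,0,0,0,0,-1],[0,0,0,0,0,0,-1]]])

```text
time_s: 19.45
position: [0.5319, -0.0632, 0.0672]
tcp_rot: [[-0.995, 0.1, 0.0], [0.1, 0.995, -0.0], [-0.0, -0.0, -1.0]]
force: [5.2, -1.2, -5.7]
opening: 0.438
```

Resistance is building up, so I keep to 0.5 mm steps.

Call:
play_rows(plan=[[[0,0,0.01,0,0,0,-1],[0,0,0,0,0,0,-1],[0,0,0,0,0,0,-1]]])

```text
time_s: 19.75
position: [0.5319, -0.0632, 0.0674]
tcp_rot: [[-0.995, 0.1, 0.0], [0.1, 0.995, -0.0], [-0.0, -0.0, -1.0]]
force: [5.4, -1.3, -8.0]
opening: 0.435
```

Call:
play_rows(plan=[[[0,0,0.01,0,0,0,-1],[0,0,0,0,0,0,-1],[0,0,0,0,0,0,-1]]])

```text
time_s: 20.05
position: [0.5315, -0.0631, 0.0677]
tcp_rot: [[-0.995, 0.1, -0.001], [0.1, 0.995, 0.0], [0.001, 0.0, -1.0]]
force: [6.0, -1.3, -9.5]
opening: 0.437
```

Call:
play_rows(plan=[[[0,0,0.01,0,0,0,-1],[0,0,0,0,0,0,-1],[0,0,0,0,0,0,-1]]])

```text
time_s: 20.35
position: [0.5312, -0.063, 0.068]
tcp_rot: [[-0.995, 0.1, -0.001], [0.1, 0.995, 0.0], [0.002, 0.0, -1.0]]
force: [3.7, -2.1, -9.7]
opening: 0.434
```

Call:
play_rows(plan=[[[0,0,0.01,0,0,0,-1],[0,0,0,0,0,0,-1],[0,0,0,0,0,0,-1]]])

```text
time_s: 20.65
position: [0.5308, -0.0629, 0.0685]
tcp_rot: [[-0.995, 0.1, -0.002], [0.1, 0.995, 0.001], [0.002, 0.0, -1.0]]
force: [4.8, -0.6, -13.5]
opening: 0.434
```

Call:
play_rows(plan=[[[0,0,0,0,0,0,-1],[0,0,0,0,0,0,-1],[0,0,0,0,0,0,-1]]])

```text
time_s: 20.95
position: [0.5309, -0.0628, 0.0691]
tcp_rot: [[-0.995, 0.1, -0.002], [0.1, 0.995, 0.001], [0.002, 0.0, -1.0]]
force: [3.9, -1.1, -15.6]
opening: 0.434
```

Call:
play_rows(plan=[[[0,0,0,0,0,0,-1],[0,0,0,0,0,0,-1],[0,0,0,0,0,0,-1]]])

```text
time_s: 21.25
position: [0.5309, -0.0628, 0.0691]
tcp_rot: [[-0.995, 0.1, -0.002], [0.1, 0.995, 0.001], [0.002, 0.0, -1.0]]
force: [2.6, -1.0, -17.2]
opening: 0.436
```

Call:
play_rows(plan=[[[0,0,-0.015,0,0,0,-1]]])

```text
time_s: 21.35
position: [0.5311, -0.0628, 0.069]
tcp_rot: [[-0.995, 0.1, -0.002], [0.1, 0.995, 0.0], [0.002, 0.0, -1.0]]
force: [1.5, -0.8, -7.8]
opening: 0.433
```

Call:
play_rows(plan=[[[0,0,0,0,0,0,-1]]])

```text
time_s: 21.45
position: [0.531, -0.0629, 0.069]
tcp_rot: [[-0.995, 0.1, -0.001], [0.1, 0.995, 0.0], [0.002, 0.0, -1.0]]
force: [1.9, -0.4, -11.5]
opening: 0.436
```

Call:
play_rows(plan=[[[0,0,0,0,0,0,-1],[0,0,0,0,0,0,-1]]])

```text
time_s: 21.65
position: [0.5311, -0.0629, 0.0689]
tcp_rot: [[-0.995, 0.1, -0.001], [0.1, 0.995, 0.0], [0.001, 0.0, -1.0]]
force: [0.8, -0.4, -10.3]
opening: 0.433
```

Call:
play_rows(plan=[[[0,0,0,0,0,0,-1],[0,0,0,0,0,0,-1]]])

```text
time_s: 21.85
position: [0.5311, -0.0629, 0.0689]
tcp_rot: [[-0.995, 0.1, -0.001], [0.1, 0.995, 0.0], [0.001, 0.0, -1.0]]
force: [0.1, 0.9, -8.8]
opening: 0.434
```

Call:
play_rows(plan=[[[0,0,0,0,0,0,-1],[0,0,0,0,0,0,-1]]])

```text
time_s: 22.05
position: [0.5312, -0.0629, 0.0688]
tcp_rot: [[-0.995, 0.1, -0.001], [0.1, 0.995, 0.0], [0.001, 0.0, -1.0]]
force: [0.4, 0.3, -8.1]
opening: 0.436
```

The force drifts as the arm settles, so I'll repeat a clean hold near 12 N net. The dog's own weight accounts for about -1.7 of the reading.

Call:
play_rows(plan=[[[0,0,0.01,0,0,0,-1],[0,0,0,0,0,0,-1]]])

```text
time_s: 22.25
position: [0.5312, -0.0629, 0.0689]
tcp_rot: [[-0.995, 0.1, -0.001], [0.1, 0.995, 0.0], [0.001, 0.0, -1.0]]
force: [-0.1, 0.2, -11.7]
opening: 0.436
```

Call:
play_rows(plan=[[[0,0,0,0,0,0,-1],[0,0,0,0,0,0,-1]]])

```text
time_s: 22.45
position: [0.5312, -0.0629, 0.069]
tcp_rot: [[-0.995, 0.1, -0.001], [0.1, 0.995, 0.0], [0.001, 0.0, -1.0]]
force: [0.2, -0.2, -12.0]
opening: 0.435
```

Call:
play_rows(plan=[[[0,0,0.006,0,0,0,-1],[0,0,0,0,0,0,-1]]])

```text
time_s: 22.65
position: [0.5312, -0.063, 0.0691]
tcp_rot: [[-0.995, 0.1, -0.001], [0.1, 0.995, 0.0], [0.001, 0.0, -1.0]]
force: [0.1, 0.1, -16.2]
opening: 0.438
```

Call:
play_rows(plan=[[[0,0,0,0,0,0,-1],[0,0,0,0,0,0,-1]]])

```text
time_s: 22.85
position: [0.5312, -0.063, 0.0692]
tcp_rot: [[-0.995, 0.1, -0.001], [0.1, 0.995, 0.0], [0.001, 0.0, -1.0]]
force: [-0.8, -1.1, -17.7]
opening: 0.433
```

Call:
play_rows(plan=[[[0,0,0,0,0,0,-1],[0,0,0,0,0,0,-1]]])

```text
time_s: 23.05
position: [0.5312, -0.063, 0.0692]
tcp_rot: [[-0.995, 0.1, -0.001], [0.1, 0.995, 0.0], [0.001, 0.0, -1.0]]
force: [-0.9, -0.9, -18.2]
opening: 0.432
```

It held at 10 to 16 N net for 0.9 s. That is enough, so press it back home.

Call:
play_rows(plan=[[[0,0,-0.04,0,0,0,-1],[0,0,-0.04,0,0,0,-1],[0,0,-0.04,0,0,0,-1],[0,0,0,0,0,0,-1],[0,0,0,0,0,0,-1]]])

```text
time_s: 23.55
position: [0.5315, -0.0631, 0.0641]
tcp_rot: [[-0.995, 0.1, -0.0], [0.1, 0.995, -0.0], [0.0, -0.0, -1.0]]
force: [-4.5, -0.6, -0.1]
opening: 0.436
```

Call:
play_rows(plan=[[[0,0,-0.03,0,0,0,-1],[0,0,-0.02,0,0,0,-1],[0,0,0,0,0,0,-1],[0,0,0,0,0,0,-1]]])

```text
time_s: 23.95
position: [0.5328, -0.0632, 0.0625]
tcp_rot: [[-0.995, 0.1, 0.002], [0.1, 0.995, -0.001], [-0.002, -0.0, -1.0]]
force: [-5.5, 1.0, 8.1]
opening: 0.436
```

Call:
play_rows(plan=[[[0,0,-0.02,0,0,0,-1],[0,0,0,0,0,0,-1],[0,0,0,0,0,0,-1],[0,0,0.04,0,0,0,-1],[0,0,0,0,0,0,0.3],[0,0,0,0,0,0,0.5],[0,0,0,0,0,0,0.5],[0,0,0,0,0,0,0.5]]])

```text
time_s: 24.75
position: [0.5326, -0.0634, 0.062]
tcp_rot: [[-0.995, 0.1, 0.001], [0.1, 0.995, -0.0], [-0.001, -0.0, -1.0]]
force: [-0.7, 0.0, -1.0]
opening: 0.695
```

Call:
play_rows(plan=[[[0,0,0.2,0,0,0,0.5],[0,0,0.6,0,0,0,0.5],[0,0,0.8,0,0,0,0.5],[0,0,0.8,0,0,0,0.5],[0,0,0.6,0,0,0,0.5],[0,0,0,0,0,0,0.5],[0,0,0,0,0,0,0.5],[0,0,0,0,0,0,0.5]]])

```text
time_s: 25.55
position: [0.5307, -0.0628, 0.2112]
tcp_rot: [[-0.995, 0.1, -0.002], [0.1, 0.995, 0.001], [0.002, 0.001, -1.0]]
force: [0.4, -0.3, -0.2]
opening: 0.751
```

Run:
```python
from h import *
s=read_state();im=capture("wrist");W=cam("wrist",s);sc=capture("scene")
print(s["position"],s["force"],proj(W,[.532,-.063,.09]))
u,v=map(int,proj(cam("scene"),[.532,-.063,.07]))
A=cv2.resize(im[100:330,150:480,::-1],(495,345),interpolation=2);B=cv2.resize(sc[v-60:v+55,u-50:u+50,::-1],(300,345),interpolation=2)
cv2.imwrite("pics/end.png",np.hstack([A,B]))
```

```text
[ 0.53073518 -0.06278114  0.21116746] [ 0.39707062 -0.27713952 -0.19982746] [316.30097909 197.03679133]
```

View pics/end.png

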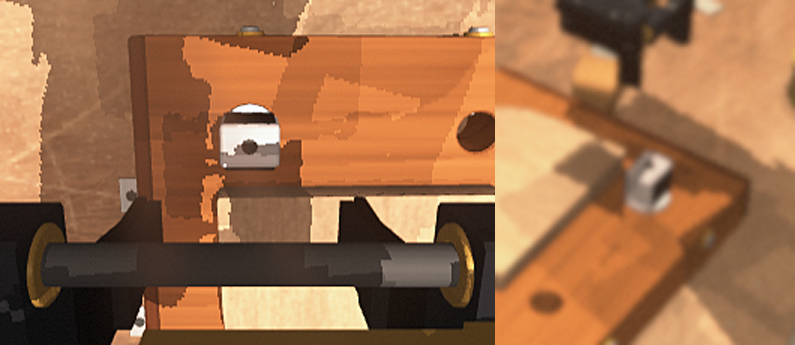

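The dog sits in the right hole on its collar, with its rubber face parallel to the front edge and the gripper clear. The plank is in place. Handing in.

```bash
python3 -c "
from rig import *
print(hand_in())"
```

```text
the job is handed in; nothing more can be done
None
```

The bench dog is fully home in the right hole, tug-tested there, let go of, and the job is handed in at about 26 s. `hand_in()` gave no verdict.

- **Left hole:** I pressed the dog home there first. It rose 8 mm at under 4 N, so that catch is the tired one.
- **Right hole:** The dog snapped in and seated at the same stop height (TCP 62.4 mm). It had about 4–5 mm of free play.
- **Tug:** I pulled twice. The first pull reached about 15.5 N net (about 12 N when it was set). The second held for 0.9 s, rising from about 10 to 16.5 N net. The force crept above the 12 N I aimed for because the arm kept drifting while it held. It stayed under 18 N at every reading after allowing for the dog's weight, but the last raw reading was 18.2 N. I backed off both times, and the ball held throughout.
- **Last checks:** I pressed the dog home again (TCP 62.5 mm), opened the gripper and lifted clear. The final picture shows the collar on the slab and the rubber face parallel to the front edge. The board looked in place, though I did not measure it. The wax tin was out of that picture, and the arm never went near it.

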